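# Latch the front cover of a transit case

## Robot

A 6-joint arm with a two-finger parallel gripper is mounted at the origin on the work surface. World frame = base frame: x ahead of the robot, y to its left, z up, the work surface at z = 0. Lengths are in m, angles in degrees, forces in N, time in s.
With the tool pointing down it reaches from about 0.4 to 0.825 m from the base axis. Payload 7 kg.
Tool frame: the origin (TCP) lies midway between the tips of the shut fingers; the grasp point (between the pads) lies r.grasp_offset behind it (r.grasp_offset is the distance from the TCP to the grasp point, in m); x points along the fingers, z is the direction in which the jaws open and shut, and the axes are right-handed (so a half turn about x gives the same grasp; the last joint's range is limited). The gripper opens to 88 mm and grips with 3 to 60 N. Pads are 19 mm wide; open, the fingers measure 130 mm over their backs; the gripper's body (78 mm by 193 mm) begins 47 mm behind the grasp point.
Start: joints at [87.267, 20.546, 0.682, 0, -70.136, -16.507], TCP at [0.222, 0.637, 0.227] pointing down, gripper open.
Joint ranges: [-176.03, 176.03], [-82.01, 121.73], [-58.28, 71.71], [-173.87, 95.51], [-174.79, -0.11], [-173.66, 173.66]. Speed limits (degrees/s): [136.94, 136.94, 172.46, 180, 180, 180].

## Interface

Orientations are given as [roll, pitch, yaw] about the fixed x, y, z axes, in that order (R = Rz(yaw) Ry(pitch) Rx(roll)).
In Python, from plant import readout, vision, close_job, r gives the robot as it stands.
- The arm moves only by the shell command python3 -m handwheel 'ROWS' [OPENING] [FORCE]. ROWS is JSON, a list that holds one entry, the list of rows, each a list of 4 numbers: the shift along the world's x, y, z in units of 40 mm (1.0 is 40 mm), then the turn about the world's z in units of 5 degrees (1.0 is 5 degrees). In form: [[[tx, ty, tz, roll], ...]]. A call has 1 to 8 rows; each row shifts and turns the pose as measured when the row begins; what a row does not reach is not made up. A row lasts 1/10 s, in which the tool goes at most 50 mm and 8.59 degrees, less where a joint would pass 70% of its speed; a pose out of reach is approached as far as the arm can. A call is refused whole if a number of a shift passes 1 or a number of a turn 1, either way. A call with a gripper value outside its range is refused whole. OPENING is the finger opening in mm, from 0 to 87.6, set as the call begins (- or left out, the last holds). The fingers move at their own pace and stop on an object; FORCE is the grip in N (left out, the last holds). Time passes only in rows, so rows that do not move let the fingers close. It gives the time, the measured TCP pose, the force and the opening at its end, in the units of the state.
- readout.get_state(): the state, without advancing time (a new reading comes with each control period).
- vision.capture(name): name is "scene" or "top" or "wrist"; returns the picture (480x640x3 uint8, blue, green, red); there is no depth.
- vision.get_calibration(name): a dict with "intrinsics" (3x3 intrinsics, pixels), "pose" (4x4, takes a point from camera to world coordinates). Camera axes: x right, y up, looking along -z (the intrinsics and any distortion apply to the point x, -y, -z); pixel columns grow to the right and rows downward; lengths in m; the calibration is good to about 2 mm. A picture is of the moment at which its call begins: read the wrist's pose just before it. get_calibration takes no time and is no camera call; for the wrist camera it gives the pose at the moment of the call.
- close_job(): hands the job in, once; it reports no verdict.
The state is a dict: "time_s": time; "joints": joint angles; "qd": joint speeds; "joint_torque": joint torques, N m; "tcp_pos": TCP position; "eef_rot": TCP orientation; "contact_force": force on the tool from outside, world axes, zero at the start; "moment": the same for the moment, N m; "gripper_width": finger opening in m.
Only numpy, scipy, OpenCV 4.12 (cv2) and the standard library are available. Lean on these libraries where they do the work, as an engineer would, in place of code of your own. Each camera call takes 0.05 s, during which the arm holds its last target.

## Task

Fasten the front cover of the black transit case with the draw latch on its top. Hook the wire loop over the keeper on the cover and draw it back by hand under the lip until you feel it bear on the keeper with a light pull of about 10 N; only then push the lever over past centre until it lies flat and the cover is clamped on its gasket. Force nothing - no more than 20 N on the loop or the cover, 25 N on the lever - and leave the lamp, the tape and the screwdriver where they are.

Things in the scene. Friction and masses are not known exactly. Their poses are not given: they have to be found in the camera images.
- case: (all sizes in mm) black moulded transit case with aluminium edging, fixed, 300 wide, flat top 180 above the table. Origin on the table straight below the lever's pivot; z up, x from the front cover to the back of the case, y to the left seen from the front. It reaches from x = -40 to +225; stacking ribs 6 high stand on its top beyond 80 to either side of the latch.
- handle: the latch lever, a steel plate 34 wide. Origin: its pivot, 17 above the case top, axis along y. In its own frame it runs along +x from -4 to +59; the outer face, the one to push, is 8 from the pivot on the +z side. Flat on the case its axes are the case's; lifted upright, the outer face looks to the front (-x of the case). Friction holds it where it is left (0.4 N at the tip).
- lever_tip (a point): middle of the lever's rolled tip edge, 56 out from the pivot along the lever and 8.5 to the side of its outer face
- lever_angle (a joint): lever angle in rad: 0 flat, pointing to the back of the case (clamped, its stop); grows as it is lifted up and over to the front; 1.85 open stop, leaning 16 degrees to the front. With the loop hooked, pushing it down takes at most 2 to 14 N at 45 from the pivot, most at about 0.4 rad; from about 0.15 rad on it is pulled down to its stop.
- loop: rectangular loop (bail) of 5 thick steel wire, 49 wide outside, astride the lever. Origin: its pin on the lever, 18 from the lever's pivot along the lever, 1.7 to the inner side; it runs 77.8 from the pin along its own -x to its cross bar and swings about y. The pin is stiff: it stays where it is left. Moving the bar fore and aft by hand takes 2 to 3 N.
- loop_bar (a point): centre of the loop's cross bar (5 thick, 44 long along y), 77.8 from the loop's pin: the part that goes over the keeper. The loop can be gripped from above across its two side wires (49 over both) just behind the bar; fingertips up to 8 below the wire's centre clear the cover's top when the loop is hooked.
- cover: front cover of the case, black, 300 wide, 65 deep, 180 high, aluminium edging; hinged along its foot and standing on a thick foam gasket, with a gap of 9.5 to the case. Origin on the hinge line, 20 above the table; x to the back of the case, z up. It carries the keeper in the middle of its top.
- keeper_seat (a point): nominal place of the bar's centre when home in the keeper (x to the back, z up, moves with the cover): 65 in front of the lever's pivot, 4.5 below it while the cover is loose. The keeper's screws sit in slots: the real keeper lies up to 3.5 ahead of or behind this reading (not measured, to be felt).
- keeper_lip (a point): nominal front edge of the keeper's lip, at its underside, 5.5 ahead of and 2.5 above the seat; same slots. The keeper is a steel hook 22 wide: a wall 2.5 behind the seat point, a lip 3 thick from its top to this edge, a foot 5 below the seat point. The bar goes over the lip, down in front of it and back under it; with the lever at its open stop it just passes in front.
- cover_draw (a joint): cover angle in rad: 0 standing loose on the gasket; grows as its top is drawn in against the gasket (0.01 = 1.7 at the keeper; about 10 N per mm there); 0.009 to 0.050 when clamped
- lamp_mid (a point): bystander: white ceramic table lamp without shade, 220 high, foot 110 across; point on its axis 75 above its foot
- tape_mid (a point): bystander: roll of packing tape lying flat, 104 across, 48 high; its centre
- screwdriver_grip (a point): bystander: screwdriver lying on the table; middle of its handle

How it is judged:
By the outcome, as a careful person would: the job done as asked, in the order asked, and still so for the second after the job is handed in, with the robot touching nothing.
It also fails if it takes over 72 s, if anything falls off the work surface, if the arm or the gripper's body presses on something with over 40 N, if the wrist force passes 120 N, or if a joint passes its speed limit or range.

## Working session

There is one attempt and no reset: what is moved stays moved. The work goes in short steps, Python scripts to look and compute and a shell command to move; the robot and the scene stay as the last step left them, time stands still between calls to the robot, and variables do not carry over. Pictures are saved under pics/ and viewed, and the job is handed in when it is done.

```bash
ls; mkdir -p pics; python3 - <<'E'
from plant import readout, vision, r
import cv2, numpy as np
print(readout.get_state()); print(r.grasp_offset)
for n in ["scene","top","wrist"]:
    c=vision.get_calibration(n); print(n,c)
    cv2.imwrite(f"pics/{n}0.png",vision.capture(n))
E
```

```text
pics
{'time_s': 0.0, 'joints': array([ 8.72671186e+01,  2.05919255e+01,  6.32397155e-01, -2.19361405e-02,
       -7.01390507e+01, -1.65058505e+01]), 'qd': array([-0.03348161, -0.0387333 ,  0.02750053,  0.07587834, -0.0381092 ,
        0.06925028]), 'joint_torque': array([-3.15200650e-04, -5.82704079e+01,  2.93067098e+01,  6.99781626e+00,
        6.93427603e-03, -1.61124613e-04]), 'tcp_pos': array([0.22227873, 0.63679253, 0.22560103]), 'eef_rot': array([   4.69248179,   89.89928641, -104.55372034]), 'contact_force': array([-0.4003322 , -0.16102736,  0.09114415]), 'moment': array([ 0.00358669, -0.01704137, -0.04906277]), 'gripper_width': 0.08793275881250862}
0.0188
scene {'intrinsics': array([[501.81137551,   0.        , 335.05963252],
       [  0.        , 501.81137551, 235.37071742],
       [  0.        ,   0.        ,   1.        ]]), 'pose': array([[ 0.45699855, -0.67990746,  0.57347901,  1.23903898],
       [ 0.88935146,  0.35969516, -0.28226473, -0.29265856],
       [-0.01436373,  0.63901897,  0.76905685,  1.00972428],
       [ 0.        ,  0.        ,  0.        ,  1.        ]])
[... 159 characters left out ...]
  1.        ]]), 'pose': array([[ 0.0166738 ,  0.99648425, -0.08210437,  0.52957958],
       [-0.99950801,  0.01879337,  0.02511083,  0.04797585],
       [ 0.02656557,  0.08164529,  0.99630734,  1.13038802],
       [ 0.        ,  0.        ,  0.        ,  1.        ]])}
wrist {'intrinsics': array([[418.79971252,   0.        , 322.04211828],
       [  0.        , 418.79971252, 247.02011252],
       [  0.        ,   0.        ,   1.        ]]), 'pose': array([[-0.32810861,  0.91202161,  0.24609213,  0.28874786],
       [-0.94463802, -0.31731286, -0.0834959 ,  0.61393479],
       [ 0.00193813, -0.2598637 ,  0.96564336,  0.38267466],
       [ 0.        ,  0.        ,  0.        ,  1.        ]])}
```

View pics/scene0.png

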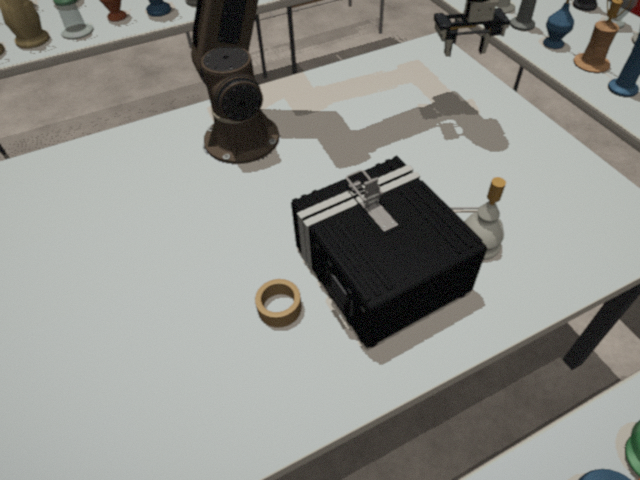

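View pics/top0.png

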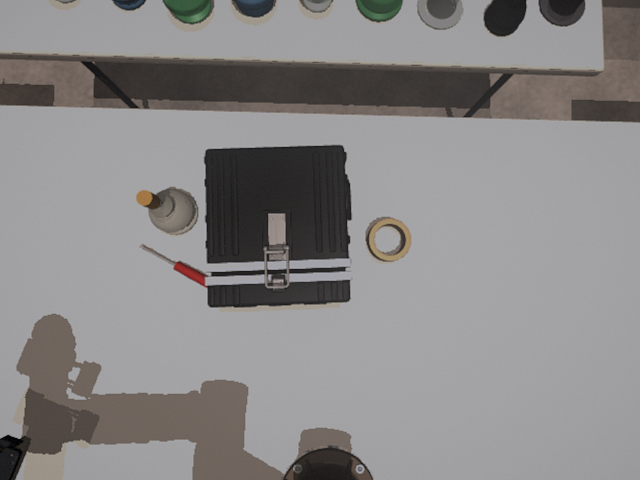

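View pics/wrist0.png

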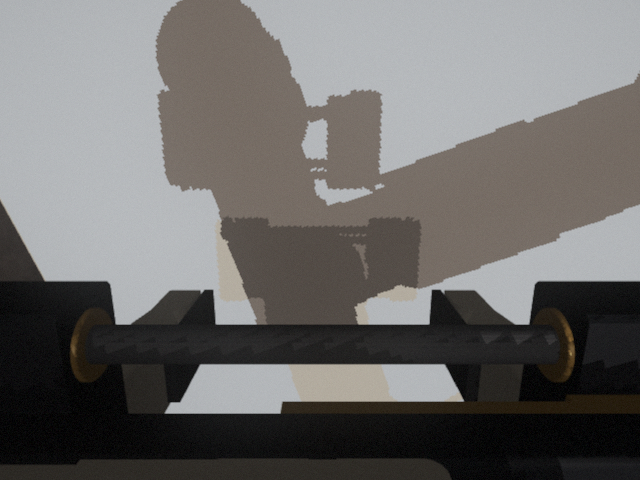

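```bash
python3 - <<'E'
import cv2
a=cv2.imread("pics/top0.png")[200:312,200:356]; cv2.imwrite("pics/topz.png",cv2.resize(a,None,fx=5,fy=5,interpolation=cv2.INTER_CUBIC))
a=cv2.imread("pics/scene0.png")[155:265,285:435]; cv2.imwrite("pics/scenez.png",cv2.resize(a,None,fx=5,fy=5,interpolation=cv2.INTER_CUBIC))
E
```

```text
(no output)
```

View pics/topz.png

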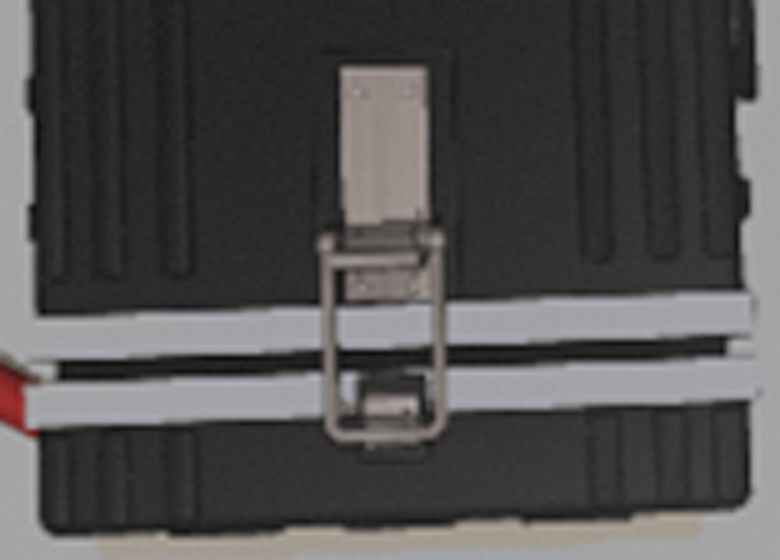

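View pics/scenez.png

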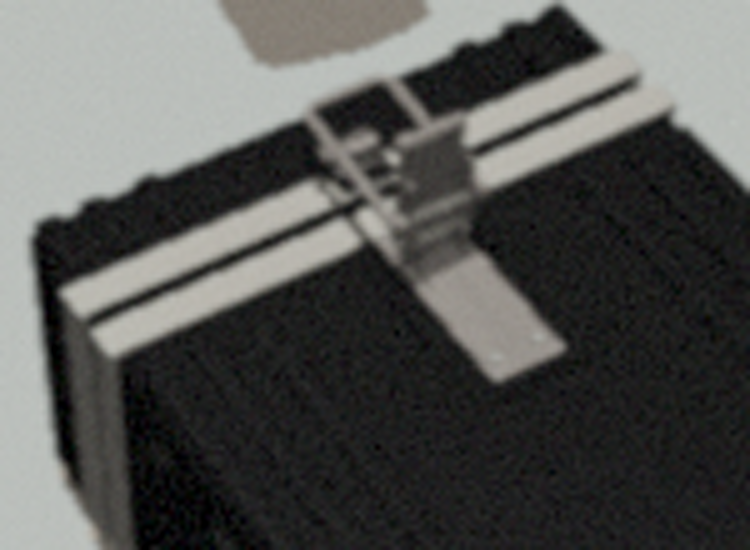

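```bash
cat > h.py <<'E'
import numpy as np
from plant import vision, readout
def ray(cal,u,v):
    K=cal["intrinsics"];P=cal["pose"]
    d=np.array([(u-K[0,2])/K[0,0],-(v-K[1,2])/K[1,1],-1.0])
    return P[:3,3],P[:3,:3]@d
def onz(cal,u,v,z):
    o,d=ray(cal,u,v); return o+d*(z-o[2])/d[2]
def proj(cal,p):
    K=cal["intrinsics"];P=cal["pose"]; q=P[:3,:3].T@(np.array(p)-P[:3,3])
    return np.array([K[0,0]*q[0]/-q[2]+K[0,2], K[1,1]*-q[1]/-q[2]+K[1,2]])
def tri(obs):
    A=np.zeros((3,3));b=np.zeros(3);L=[]
    for c,u,v in obs:
        o,d=ray(c,u,v);d=d/np.linalg.norm(d);M=np.eye(3)-np.outer(d,d);A+=M;b+=M@o;L.append((o,M))
    p=np.linalg.solve(A,b); return p,[float(np.linalg.norm(M@(p-o))) for o,M in L]
E
python3 - <<'E'
from h import *
np.set_printoptions(precision=4,suppress=True)
T=vision.get_calibration("top");S=vision.get_calibration("scene")
t=lambda x,y:(T,200+x/5-.4,200+y/5-.4); s=lambda x,y:(S,285+x/5-.4,155+y/5-.4)
a=onz(*t(42,358),.18);b=onz(*t(745,335),.18);print("case front edge",a,b,"yaw",np.degrees(np.arctan2(-(a-b)[0],(a-b)[1])), np.linalg.norm(a-b))
# case edging outer corners both views: case front-left(y-) ; 
print("bar L",tri([t(332,432),s(312,110)]))   # y+ end -> scene?
print("bar R",tri([t(438,432),s(390,80)]))
print("plate back", onz(*t(342,70),.18),onz(*t(428,68),.18))
for q in [(312,110),(390,80)]: print(onz(*s(*q),.18))
E
```

```text
case front edge [0.5362 0.265  0.18  ] [ 0.5508 -0.029   0.18  ] yaw 2.8547652516019593 0.29430163567763457
bar L (array([0.5009, 0.1246, 0.2051]), [0.017759510637603847, 0.017759510637603677])
bar R (array([0.5186, 0.1127, 0.2405]), [0.019074898893592613, 0.019074898893592606])
plate back [0.6599 0.1433 0.18  ] [0.6615 0.107  0.18  ]
[0.4718 0.1201 0.18  ]
[0.4711 0.163  0.18  ]
```

```bash
python3 - <<'E'
from h import *
np.set_printoptions(precision=4,suppress=True)
T=vision.get_calibration("top");S=vision.get_calibration("scene")
t=lambda x,y:(T,200+x/5-.4,200+y/5-.4); s=lambda x,y:(S,285+x/5-.4,155+y/5-.4)
print("bar y-",tri([t(438,432),s(312,110)]))
print("bar y+",tri([t(332,432),s(390,80)]))
print("lever tip y-",tri([t(437,240),s(405,140)]))
print("lever tip y+",tri([t(325,240),s(465,120)]))
print("lever tip? y-",tri([t(420,258),s(405,140)]))
print("lever tip? y+",tri([t(332,262),s(465,120)]))
E
```

```text
bar y- (array([0.5096, 0.0982, 0.2215]), [0.0013881042999865961, 0.0013881042999866079])
bar y+ (array([0.5086, 0.14  , 0.2208]), [0.0007019650986190809, 0.0007019650986190757])
lever tip y- (array([0.5848, 0.0999, 0.2664]), [0.003590834827547974, 0.0035908348275478915])
lever tip y+ (array([0.5818, 0.1381, 0.2589]), [0.002321762623060371, 0.0023217626230602993])
lever tip? y- (array([0.5777, 0.1056, 0.2577]), [0.002343053164973959, 0.0023430531649739853])
lever tip? y+ (array([0.5751, 0.1387, 0.2525]), [0.0008638651825490061, 0.0008638651825489713])
```

```bash
python3 -m handwheel '[[[0.3,-1,0.4,0.6],[0.4,-1,0.4,0.6],[0.45,-1,0.4,0.6],[0.45,-1,0.3,0.6],[0.5,-1,0.2,0.6],[0.5,-1,0.1,0.6],[0.5,-1,0,0.6],[0.5,-1,0,0.4]]]'
```

```text
time_s: 0.95
tcp_pos: [0.3666, 0.3075, 0.2948]
eef_rot: [16.6, 89.5, -68.3]
contact_force: [1.1, 0.3, -0.2]
gripper_width: 0.0875
```

```bash
python3 -m handwheel '[[[0.6,-1,0.1,-0.3],[0.6,-1,0.1,0],[0.6,-1,0.1,0],[0.5,-1,0.1,0],[0.3,-0.6,0,0],[0,0,0,0]]]' 
python3 - <<'E'
from h import *
c=vision.get_calibration("wrist");x=c["pose"][:3,0];print(np.degrees(np.arctan2(-x[1],-x[0])),x,c["pose"][:3,3])
E
```

```text
time_s: 1.55
tcp_pos: [0.4732, 0.1106, 0.3121]
eef_rot: [25.6, 89.5, -60.9]
contact_force: [-0.7, -0.2, 0.2]
gripper_width: 0.0879
93.51293895253359 [ 0.06127197 -0.99808888  0.00802124] [0.54267753 0.11579794 0.46925799]
```

```bash
python3 - <<'E'
from h import *
import cv2,json
c=vision.get_calibration("wrist");np.save("pics/w1.npy",c["pose"])
im=vision.capture("wrist");cv2.imwrite("pics/w1.png",im)
E
```

```text
(no output)
```

View pics/w1.png

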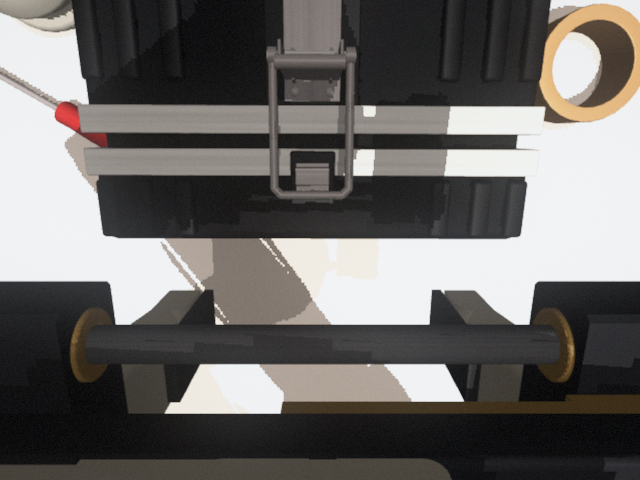

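```bash
python3 - <<'E'
import cv2
a=cv2.imread("pics/w1.png")[20:240,240:390]; cv2.imwrite("pics/w1z.png",cv2.resize(a,None,fx=4,fy=2.7,interpolation=cv2.INTER_CUBIC) if 0 else cv2.resize(a,(408*1,598)))
b=cv2.imread("pics/w1.png")[30:115,240:385]; cv2.imwrite("pics/w1y.png",cv2.resize(b,None,fx=5,fy=5,interpolation=cv2.INTER_CUBIC))
E
```

```text
(no output)
```

View pics/w1y.png

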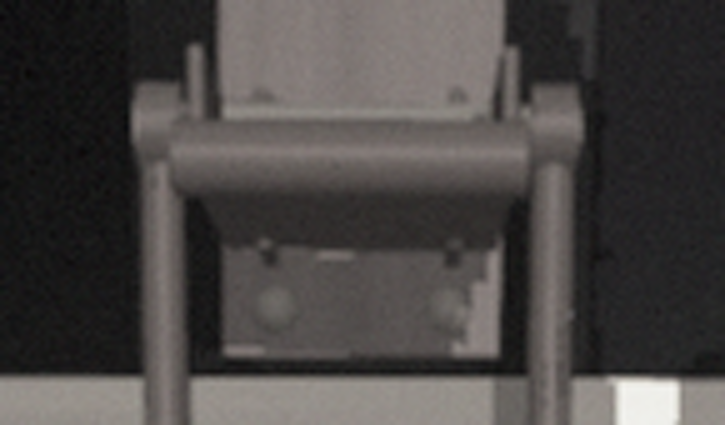

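View pics/w1z.png

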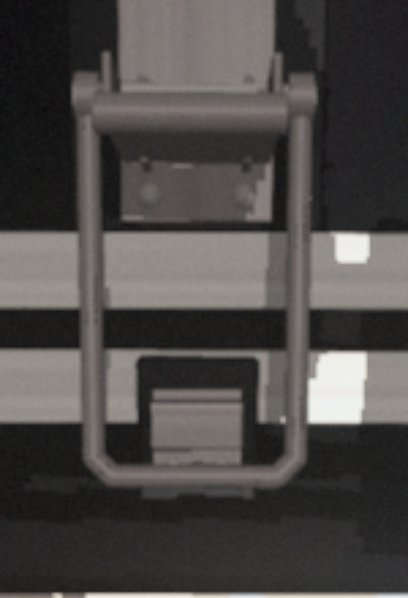

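```bash
python3 - <<'E'
from h import *
np.set_printoptions(precision=4,suppress=True)
T=vision.get_calibration("top");S=vision.get_calibration("scene");W=vision.get_calibration("wrist");W["pose"]=np.load("pics/w1.npy")
t=lambda x,y:(T,200+x/5-.4,200+y/5-.4); s=lambda x,y:(S,285+x/5-.4,155+y/5-.4); w=lambda x,y:(W,x,y)
a=onz(W,80,132.5,.18);b=onz(W,543,134.5,.18);print("case front",a,b,np.degrees(np.arctan2(-(a-b)[0],(a-b)[1])),np.linalg.norm(a-b),(a+b)/2)
a=onz(W,104,236.5,.18);b=onz(W,521,237,.18);print("cover front",a,b,np.degrees(np.arctan2(-(a-b)[0],(a-b)[1])),np.linalg.norm(a-b),(a+b)/2)
print("bar",tri([w(311.5,194.5),t(385,433),s(351,95)]), tri([w(311.5,194.5),t(385,433)]))
print("tip",tri([w(310.7,61.6),t(376,260),s(435,130)]),tri([w(310.7,61.6),t(376,260)]))
# bar depth by width
for (u1,u2,v,wd) in [(272,351,194.5,.049),(274.2,347,61.6,.034)]:
    o1,d1=ray(W,u1,v);o2,d2=ray(W,u2,v); k=wd/np.linalg.norm(d1-d2); print("by width",o1+k*(d1+d2)/2)
print(onz(W,294.5+0,160,.18),onz(W,333,160,.18))
E
```

```text
case front [0.5351 0.2739 0.18  ] [ 0.5527 -0.0342  0.18  ] 3.276360247362581 0.3085537930887095 [0.5439 0.1198 0.18  ]
cover front [0.4647 0.2631 0.18  ] [ 0.4819 -0.0324  0.18  ] 3.332233700079807 0.29598398087725397 [0.4733 0.1154 0.18  ]
bar (array([0.5089, 0.1187, 0.2211]), [0.0007020328617022741, 0.000817946070765443, 0.0014129984302000231]) (array([0.5083, 0.1182, 0.2182]), [0.0002075666259670803, 0.000207566625966996])
tip (array([0.5764, 0.1219, 0.2552]), [0.00037327320607895135, 0.0013981728700433937, 0.0017557058011964436]) (array([0.5759, 0.121 , 0.2565]), [0.0005189999915474035, 0.0005189999915474075])
by width [0.5073 0.1181 0.2098]
by width [0.5759 0.1215 0.258 ]
[0.5259 0.1311 0.18  ] [0.5275 0.1051 0.18  ]
```

```bash
python3 -m handwheel '[[[0.64,0.11,-0.5,0],[0.64,0.11,-0.5,0],[0,0,-0.4,0],[0,0,0,0]]]' 87.6 15
python3 - <<'E'
from h import *
import cv2
c=vision.get_calibration("wrist");np.save("pics/w2.npy",c["pose"]);x=c["pose"][:3,0];print(np.degrees(np.arctan2(-x[1],-x[0])))
im=vision.capture("wrist");cv2.imwrite("pics/w2.png",im)
cv2.imwrite("pics/s2.png",cv2.resize(vision.capture("scene")[100:270,285:485],(800,680))[:600])
E
```

```text
time_s: 2.0
tcp_pos: [0.5247, 0.123, 0.255]
eef_rot: [48.8, 89.6, -37.7]
contact_force: [0.5, 0.2, -0.7]
gripper_width: 0.0879
93.57514367108045
```

View pics/w2.png

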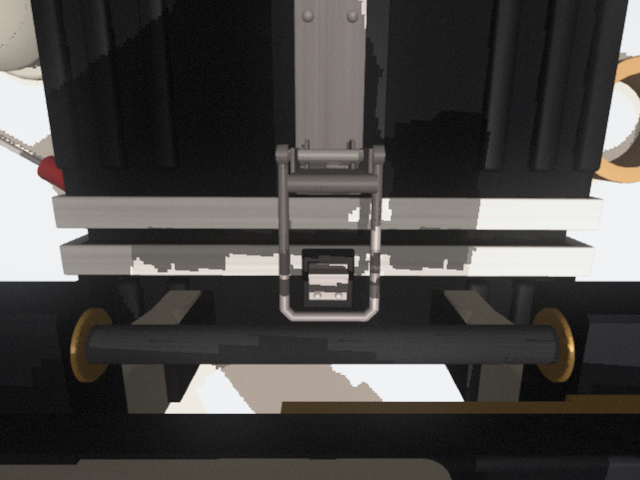

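View pics/s2.png

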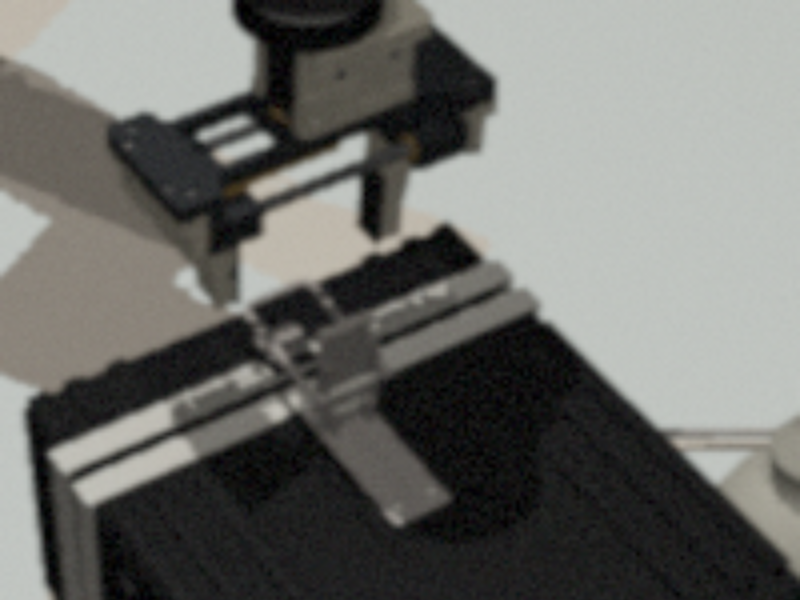

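```bash
python3 - <<'E'
from h import *
np.set_printoptions(precision=4,suppress=True)
W=vision.get_calibration("wrist");W1=dict(W,pose=np.load("pics/w1.npy"));W2=dict(W,pose=np.load("pics/w2.npy"))
T=vision.get_calibration("top");S=vision.get_calibration("scene")
t=lambda x,y:(T,200+x/5-.4,200+y/5-.4); s=lambda x,y:(S,285+x/5-.4,155+y/5-.4)
print("bar",tri([(W1,311.5,194.5),(W2,330.5,317),t(385,433)]))
print("tip",tri([(W1,310.7,61.6),(W2,332.5,183),t(376,260),s(435,130)]))
for n,u,v in [("case edge",328,229),("cover back edge",328,247),("cover edging front",328,276)]: print(n,onz(W2,u,v,.18))
a=onz(W2,55,230,.18);b=onz(W2,602,229,.18);print(a,b)
for k in (0,.02,.04): print(proj(W2,[.5247,.123,.255+k]))
for u1,u2,v,wd in [(280,381,317,.049),(287,379,183,.034)]:
    o1,d1=ray(W2,u1,v);o2,d2=ray(W2,u2,v); k=wd/np.linalg.norm(d1-d2); print("by width",o1+k*(d1+d2)/2)
E
```

```text
bar (array([0.5086, 0.1178, 0.222 ]), [0.0003585981767765593, 0.0004880114105188585, 0.0004475999393401688])
tip (array([0.5767, 0.1219, 0.2551]), [0.0005413671431723069, 0.0008335710519838925, 0.0015933085356426636, 0.0016142131659396988])
case edge [0.5437 0.12   0.18  ]
cover back edge [0.5331 0.1193 0.18  ]
cover edging front [0.5156 0.1182 0.18  ]
[0.5337 0.2741 0.18  ] [ 0.5532 -0.0357  0.18  ]
[321.1879 313.6462]
[321.3854 336.3824]
[321.6412 365.823 ]
by width [0.5098 0.1174 0.2246]
by width [0.5777 0.1219 0.2567]
```

```bash
python3 -m handwheel '[[[0,-0.11,-0.5,0],[0,0,-0.5,0],[0,0,0,0]]]' 87.6 15
```

```text
time_s: 2.4
tcp_pos: [0.5263, 0.1211, 0.2213]
eef_rot: [84.7, 89.1, -1.6]
contact_force: [-0.3, 0.1, -0.3]
gripper_width: 0.0874
```

```bash
python3 -m handwheel '[[[-0.05,-0.06,-0.2,0],[0,0,0,0]]]'; python3 -m handwheel '[[[0,0,0,0]]]'
python3 - <<'E'
from h import *
import cv2
c=vision.get_calibration("wrist");x=c["pose"][:3,0];print(np.degrees(np.arctan2(-x[1],-x[0])))
im=vision.capture("wrist");cv2.imwrite("pics/w3.png",im)
E
```

```text
time_s: 2.6
tcp_pos: [0.5247, 0.1195, 0.2157]
eef_rot: [89.0, 88.9, 2.8]
contact_force: [0.5, 0.1, -0.5]
gripper_width: 0.0875
time_s: 2.7
tcp_pos: [0.5251, 0.1198, 0.2169]
eef_rot: [90.7, 88.8, 4.5]
contact_force: [-0.3, 0.2, 0.2]
gripper_width: 0.0876
93.90949984992626
```

View pics/w3.png

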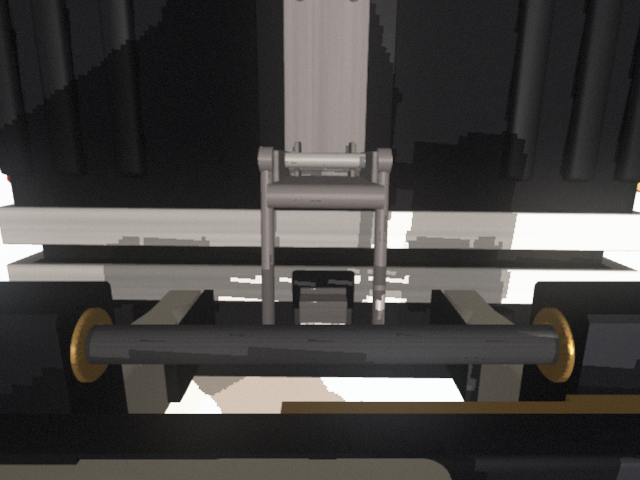

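```bash
python3 -m handwheel '[[[0,-0.02,-0.08,-0.1],[0,0,0,0]]]'; python3 -m handwheel '[[[0,0,0,0],[0,0,0,0],[0,0,0,0],[0,0,0,0]]]' 52 15
```

```text
time_s: 2.95
tcp_pos: [0.5254, 0.1192, 0.2144]
eef_rot: [92.7, 88.7, 6.0]
contact_force: [0.4, -0.2, 0.5]
gripper_width: 0.0876
time_s: 3.35
tcp_pos: [0.5257, 0.1191, 0.2147]
eef_rot: [92.6, 88.7, 5.9]
contact_force: [-0.1, -0.6, -0.6]
gripper_width: 0.0615
```

```bash
python3 -m handwheel '[[[0,0,0,0],[0,0,0,0],[0,0,0,0],[0,0,0,0]]]' 40 15
```

```text
time_s: 3.75
tcp_pos: [0.5256, 0.1194, 0.2146]
eef_rot: [93.7, 88.7, 7.0]
contact_force: [-0.5, -0.5, 0.3]
gripper_width: 0.0484
```

```bash
python3 -m handwheel '[[[-0.05,0,0,0],[-0.05,0,0,0]]]';python3 -m handwheel '[[[-0.05,0,0,0]]]';python3 -m handwheel '[[[-0.05,0,0,0]]]'
```

```text
time_s: 3.95
tcp_pos: [0.5224, 0.1193, 0.2148]
eef_rot: [92.7, 88.6, 5.9]
contact_force: [2.5, -0.7, -1.0]
gripper_width: 0.0481
time_s: 4.05
tcp_pos: [0.5205, 0.1192, 0.2149]
eef_rot: [92.5, 88.6, 5.7]
contact_force: [2.8, -1.3, -1.2]
gripper_width: 0.0477
time_s: 4.15
tcp_pos: [0.5199, 0.1194, 0.2155]
eef_rot: [92.6, 88.4, 5.9]
contact_force: [11.7, -3.1, -2.8]
gripper_width: 0.0481
```

```bash
python3 -m handwheel '[[[0.01,-0.01,0,0]]]';python3 -m handwheel '[[[0,-0.01,-0.06,0],[0,0,-0.06,0]]]';python3 -m handwheel '[[[0,0,-0.06,0]]]'
```

```text
time_s: 4.25
tcp_pos: [0.5203, 0.119, 0.2157]
eef_rot: [93.2, 88.4, 6.5]
contact_force: [-1.3, 1.4, -0.6]
gripper_width: 0.0479
time_s: 4.45
tcp_pos: [0.5199, 0.119, 0.211]
eef_rot: [95.2, 88.4, 8.4]
contact_force: [-0.5, 1.2, 2.2]
gripper_width: 0.0479
time_s: 4.55
tcp_pos: [0.5199, 0.1191, 0.2086]
eef_rot: [95.2, 88.4, 8.5]
contact_force: [0.5, 0.6, 1.3]
gripper_width: 0.0485
```

```bash
python3 -m handwheel '[[[0,0,-0.06,0]]]';python3 -m handwheel '[[[0,0,-0.06,0]]]'; python3 - <<'E'
from h import *
import cv2
cv2.imwrite("pics/s4.png",cv2.resize(vision.capture("scene")[130:270,285:455],(800,659))[:600])
cv2.imwrite("pics/w4.png",vision.capture("wrist"))
E
```

```text
time_s: 4.65
tcp_pos: [0.5199, 0.1191, 0.2062]
eef_rot: [95.1, 88.3, 8.4]
contact_force: [0.8, -0.1, 1.9]
gripper_width: 0.0484
time_s: 4.75
tcp_pos: [0.52, 0.1191, 0.2037]
eef_rot: [95.1, 88.3, 8.4]
contact_force: [0.8, 0.2, 1.9]
gripper_width: 0.048
```

View pics/s4.png

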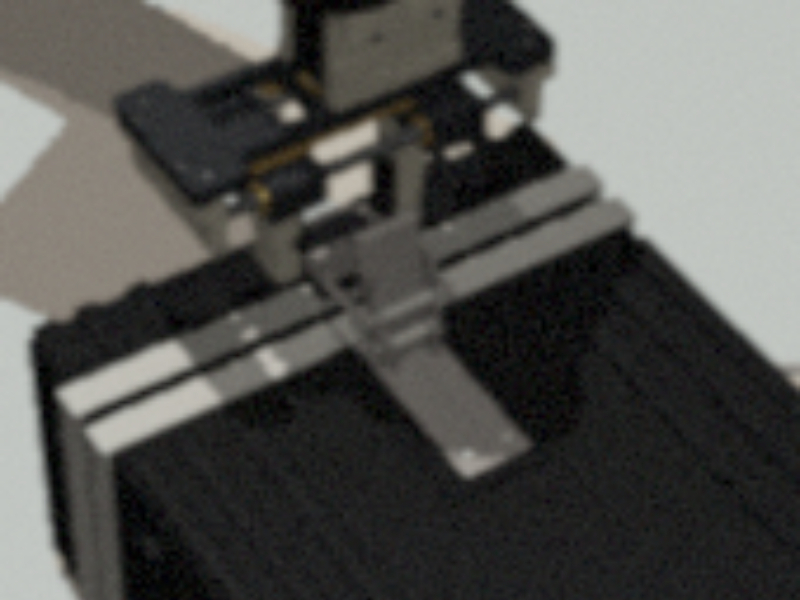

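View pics/w4.png

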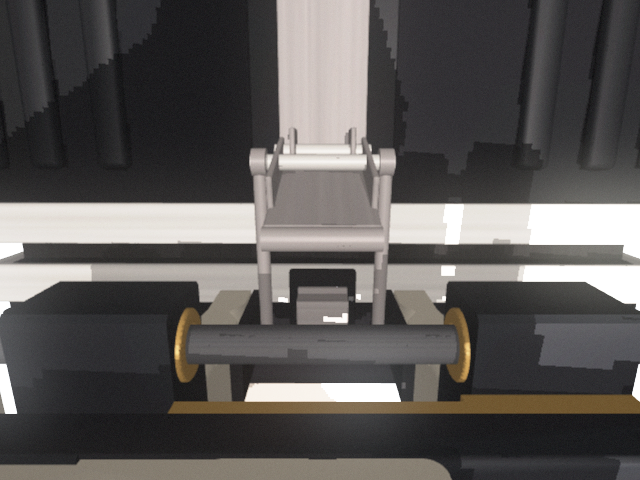

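```bash
python3 -m handwheel '[[[0,0,-0.06,0]]]';python3 -m handwheel '[[[0.005,0,-0.05,0]]]';python3 -m handwheel '[[[0.005,0,-0.04,0]]]'
```

```text
time_s: 4.95
tcp_pos: [0.5201, 0.1191, 0.2012]
eef_rot: [95.0, 88.3, 8.3]
contact_force: [1.5, -0.1, 2.6]
gripper_width: 0.048
time_s: 5.05
tcp_pos: [0.5204, 0.1192, 0.1991]
eef_rot: [95.0, 88.3, 8.3]
contact_force: [-0.4, -0.2, 2.4]
gripper_width: 0.048
time_s: 5.15
tcp_pos: [0.5206, 0.1192, 0.1973]
eef_rot: [95.0, 88.3, 8.3]
contact_force: [0.2, 0.8, 1.1]
gripper_width: 0.0482
```

```bash
python3 -m handwheel '[[[0.005,0,-0.035,0]]]';python3 -m handwheel '[[[0.005,0,-0.03,0]]]';python3 -m handwheel '[[[0.005,0,-0.025,0]]]'
```

```text
time_s: 5.25
tcp_pos: [0.5208, 0.1192, 0.1958]
eef_rot: [95.1, 88.3, 8.4]
contact_force: [-0.5, -0.1, 1.9]
gripper_width: 0.0483
time_s: 5.35
tcp_pos: [0.5211, 0.1192, 0.1945]
eef_rot: [95.1, 88.3, 8.4]
contact_force: [0.5, -0.2, 2.6]
gripper_width: 0.0478
time_s: 5.45
tcp_pos: [0.5213, 0.1192, 0.1934]
eef_rot: [95.1, 88.3, 8.4]
contact_force: [1.8, 1.2, 3.4]
gripper_width: 0.0482
```

```bash
python3 -m handwheel '[[[0.005,0,-0.025,0]]]';python3 -m handwheel '[[[0.005,0,-0.02,0]]]'; python3 - <<'E'
from h import *
import cv2
c=vision.get_calibration("wrist");np.save("pics/w5.npy",c["pose"])
cv2.imwrite("pics/w5.png",vision.capture("wrist"))
cv2.imwrite("pics/t5.png",cv2.resize(vision.capture("top")[200:312,200:356],(780,560)))
E
```

```text
time_s: 5.55
tcp_pos: [0.5215, 0.1192, 0.1923]
eef_rot: [95.1, 88.3, 8.4]
contact_force: [0.6, 0.5, 2.1]
gripper_width: 0.0477
time_s: 5.65
tcp_pos: [0.5218, 0.1192, 0.1914]
eef_rot: [95.1, 88.3, 8.4]
contact_force: [0.4, 0.2, 3.1]
gripper_width: 0.0479
```

View pics/w5.png

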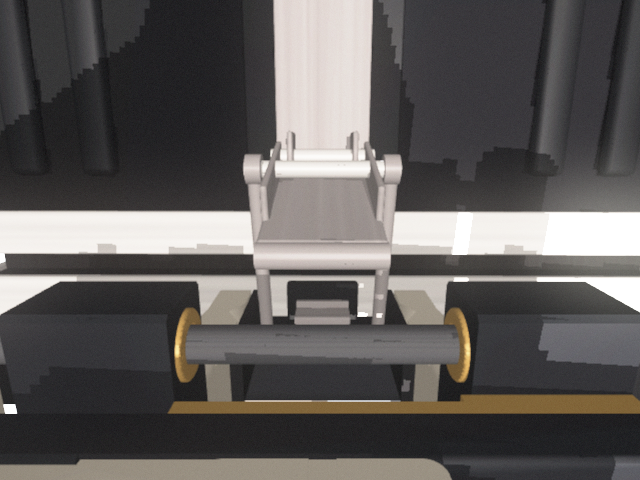

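View pics/t5.png

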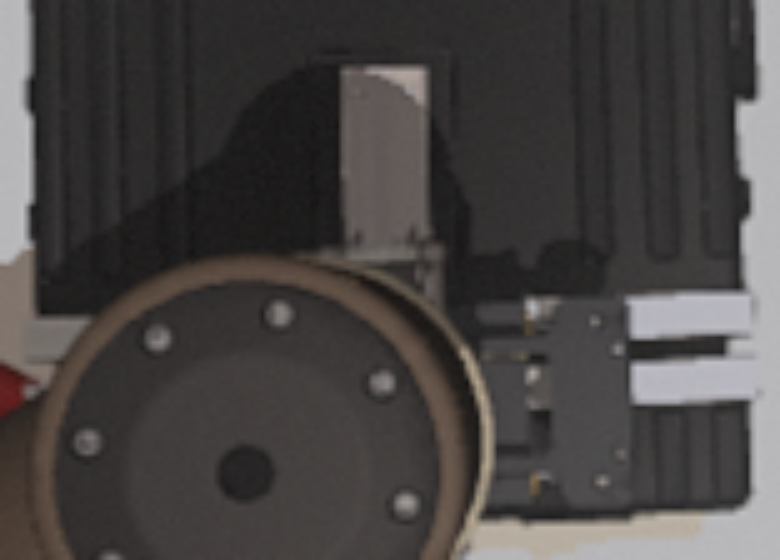

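```bash
python3 -m handwheel '[[[0.004,0,-0.02,0]]]';python3 -m handwheel '[[[0.004,0,-0.02,0]]]'
```

```text
time_s: 5.85
tcp_pos: [0.5219, 0.1192, 0.1906]
eef_rot: [95.2, 88.3, 8.5]
contact_force: [-0.0, 1.4, 1.7]
gripper_width: 0.048
time_s: 5.95
tcp_pos: [0.5222, 0.1192, 0.1898]
eef_rot: [95.2, 88.3, 8.5]
contact_force: [-0.3, 0.9, 1.8]
gripper_width: 0.0484
```

```bash
python3 -m handwheel '[[[0.004,0,-0.02,0]]]';python3 -m handwheel '[[[0.004,0,-0.02,0]]]'
```

```text
time_s: 6.05
tcp_pos: [0.5224, 0.1193, 0.189]
eef_rot: [95.3, 88.3, 8.6]
contact_force: [0.2, -0.6, 2.3]
gripper_width: 0.0484
time_s: 6.15
tcp_pos: [0.5226, 0.1193, 0.1884]
eef_rot: [95.2, 88.3, 8.5]
contact_force: [-2.1, -0.1, 6.6]
gripper_width: 0.0479
```

```bash
python3 -m handwheel '[[[0.01,0,0.03,0],[0.04,0,0,0]]]';python3 -m handwheel '[[[0.04,0,0,0]]]';python3 -m handwheel '[[[0.04,0,0,0]]]'
```

```text
time_s: 6.35
tcp_pos: [0.5233, 0.1192, 0.1888]
eef_rot: [95.8, 88.4, 9.1]
contact_force: [-3.4, 1.6, 0.9]
gripper_width: 0.0484
time_s: 6.45
tcp_pos: [0.5242, 0.1192, 0.1884]
eef_rot: [96.0, 88.5, 9.3]
contact_force: [-5.0, 2.1, 4.5]
gripper_width: 0.0484
time_s: 6.55
tcp_pos: [0.5253, 0.1192, 0.1884]
eef_rot: [96.4, 88.6, 9.7]
contact_force: [-5.9, 2.6, 6.3]
gripper_width: 0.0483
```

```bash
python3 -m handwheel '[[[0,0.01,0.03,0]]]';python3 -m handwheel '[[[0.03,0.005,0.008,0]]]'
```

```text
time_s: 6.65
tcp_pos: [0.5252, 0.1195, 0.1894]
eef_rot: [95.5, 88.6, 8.8]
contact_force: [0.3, -1.9, 1.2]
gripper_width: 0.0484
time_s: 6.75
tcp_pos: [0.526, 0.1194, 0.1895]
eef_rot: [94.8, 88.7, 8.1]
contact_force: [-4.1, 0.6, 0.3]
gripper_width: 0.048
```

```bash
python3 -m handwheel '[[[0.03,0.003,0.006,0]]]';python3 -m handwheel '[[[0.03,0.003,0.004,0]]]'
```

```text
time_s: 6.85
tcp_pos: [0.5268, 0.1195, 0.1894]
eef_rot: [94.6, 88.7, 7.9]
contact_force: [-2.6, 1.4, 0.1]
gripper_width: 0.0483
time_s: 6.95
tcp_pos: [0.5279, 0.1195, 0.1893]
eef_rot: [94.5, 88.8, 7.7]
contact_force: [-1.9, 0.9, 0.9]
gripper_width: 0.048
```

```bash
python3 -m handwheel '[[[0.03,0.003,0.003,0]]]';python3 -m handwheel '[[[0.03,0.003,0.003,0]]]';python3 -m handwheel '[[[0.03,0.003,0.003,0]]]'
```

```text
time_s: 7.05
tcp_pos: [0.529, 0.1196, 0.1892]
eef_rot: [94.3, 88.8, 7.5]
contact_force: [-3.4, 1.1, 0.4]
gripper_width: 0.0478
time_s: 7.15
tcp_pos: [0.5303, 0.1197, 0.1892]
eef_rot: [94.2, 88.8, 7.4]
contact_force: [-2.6, 0.7, 0.7]
gripper_width: 0.0478
time_s: 7.25
tcp_pos: [0.5315, 0.1197, 0.1892]
eef_rot: [93.8, 88.8, 7.1]
contact_force: [-2.5, 1.6, 0.0]
gripper_width: 0.0478
```

```bash
python3 -m handwheel '[[[0.025,0.003,0.002,0]]]';python3 -m handwheel '[[[0.025,0.003,0.002,0]]]'; python3 - <<'E'
from h import *
import cv2
c=vision.get_calibration("wrist");np.save("pics/w6.npy",c["pose"])
cv2.imwrite("pics/w6.png",vision.capture("wrist"))
E
```

```text
time_s: 7.35
tcp_pos: [0.5325, 0.1198, 0.1891]
eef_rot: [93.6, 88.9, 6.8]
contact_force: [-3.0, 1.7, -0.7]
gripper_width: 0.0483
time_s: 7.45
tcp_pos: [0.5333, 0.1198, 0.189]
eef_rot: [93.1, 88.9, 6.4]
contact_force: [-4.2, 1.5, 1.7]
gripper_width: 0.048
```

View pics/w6.png

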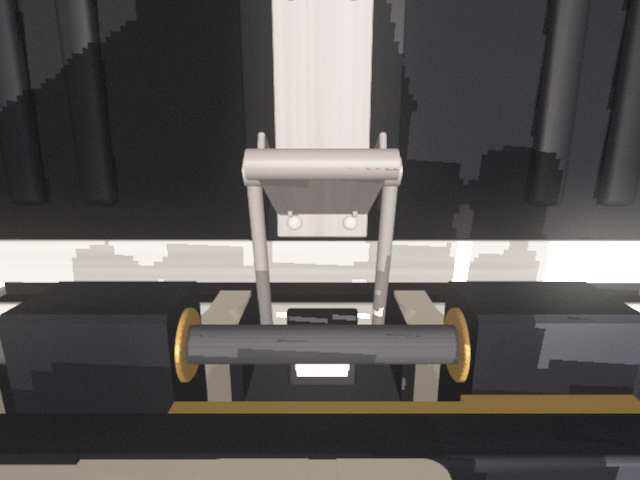

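```bash
python3 -m handwheel '[[[0.025,0.003,0.004,0]]]';python3 -m handwheel '[[[0.025,0.003,0.003,0]]]'
```

```text
time_s: 7.6
tcp_pos: [0.5337, 0.1198, 0.1889]
eef_rot: [92.7, 89.0, 5.9]
contact_force: [-7.0, 1.1, 2.7]
gripper_width: 0.048
time_s: 7.7
tcp_pos: [0.5339, 0.1198, 0.1889]
eef_rot: [92.1, 89.1, 5.4]
contact_force: [-7.1, 1.9, 4.6]
gripper_width: 0.0485
```

```bash
python3 -m handwheel '[[[0.035,0.003,0.01,0]]]'
```

```text
time_s: 7.8
tcp_pos: [0.534, 0.1198, 0.1889]
eef_rot: [92.2, 89.2, 5.4]
contact_force: [-8.7, 3.1, 1.4]
gripper_width: 0.0479
```

```bash
python3 -m handwheel '[[[0.04,0.0,0.01,0]]]'
```

```text
time_s: 7.9
tcp_pos: [0.5341, 0.1198, 0.1889]
eef_rot: [92.9, 89.4, 6.1]
contact_force: [-9.4, 3.0, 3.1]
gripper_width: 0.0483
```

```bash
python3 -m handwheel '[[[0.05,0.0,0.01,0]]]'
```

```text
time_s: 8.0
tcp_pos: [0.5343, 0.1198, 0.1889]
eef_rot: [94.9, 89.6, 8.1]
contact_force: [-11.5, 4.0, 4.4]
gripper_width: 0.0485
```

```bash
python3 -m handwheel '[[[0.055,0.0,0.01,0]]]'
```

```text
time_s: 8.1
tcp_pos: [0.5345, 0.1198, 0.1888]
eef_rot: [100.2, 89.8, 13.3]
contact_force: [-12.1, 3.1, 5.5]
gripper_width: 0.0484
```

```bash
python3 -m handwheel '[[[0.055,0.0,0.02,0]]]'
```

```text
time_s: 8.2
tcp_pos: [0.5345, 0.1198, 0.1889]
eef_rot: [-140.9, 89.9, 132.2]
contact_force: [-10.5, 3.1, 1.3]
gripper_width: 0.0479
```

```bash
python3 -m handwheel '[[[0.055,0.0,0.02,0]]]'
```

```text
time_s: 8.3
tcp_pos: [0.5345, 0.1198, 0.1889]
eef_rot: [-99.8, 89.7, 173.3]
contact_force: [-9.6, 3.0, 1.3]
gripper_width: 0.0481
```

```bash
python3 -m handwheel '[[[0.068,0.005,0.01,0]]]'
```

```text
time_s: 8.4
tcp_pos: [0.5348, 0.1198, 0.1888]
eef_rot: [-93.6, 89.4, 179.5]
contact_force: [-14.0, 2.8, 7.6]
gripper_width: 0.0483
```

```bash
python3 -m handwheel '[[[0.07,0.005,0.01,0]]]'
```

```text
time_s: 8.5
tcp_pos: [0.5349, 0.1198, 0.1887]
eef_rot: [-90.9, 89.2, -177.7]
contact_force: [-15.2, 4.2, 7.0]
gripper_width: 0.0485
```

```bash
python3 -m handwheel '[[[0,0,0,0]]]'; python3 -m handwheel '[[[0,0,0,0],[0,0,0,0]]]'
```

```text
time_s: 8.6
tcp_pos: [0.5342, 0.1199, 0.1889]
eef_rot: [-90.6, 89.1, -177.4]
contact_force: [-4.2, 0.8, 3.4]
gripper_width: 0.048
time_s: 8.8
tcp_pos: [0.5339, 0.1199, 0.189]
eef_rot: [-90.5, 89.1, -177.3]
contact_force: [-3.0, 0.7, 0.9]
gripper_width: 0.0485
```

```bash
python3 -m handwheel '[[[0,0,0,0],[0,0,0,0],[0,0,0,0]]]' 75 15; python3 -m handwheel '[[[0,0,0.3,0],[0,0,0.8,0],[-0.4,0,1,0],[-0.4,0,0.6,0],[0,0,0,0]]]'; python3 - <<'E'
from h import *
import cv2
c=vision.get_calibration("wrist");np.save("pics/w7.npy",c["pose"]);x=c["pose"][:3,0];print(np.degrees(np.arctan2(-x[1],-x[0])),c["pose"])
cv2.imwrite("pics/w7.png",vision.capture("wrist"))
cv2.imwrite("pics/s7.png",cv2.resize(vision.capture("scene")[155:265,285:435],(750,550)))
E
```

```text
time_s: 9.1
tcp_pos: [0.5359, 0.12, 0.1897]
eef_rot: [-91.0, 89.3, -177.8]
contact_force: [0.5, -0.5, 0.1]
gripper_width: 0.0671
time_s: 9.6
tcp_pos: [0.504, 0.1189, 0.3044]
eef_rot: [-83.4, 89.4, -170.2]
contact_force: [0.1, -0.0, 1.2]
gripper_width: 0.0748
93.23046503302123 [[ 0.0563523   0.96112586  0.27029891  0.5758773 ]
 [-0.99840939  0.05376924  0.01695773  0.12292765]
 [ 0.00176475 -0.27082458  0.9626271   0.46061016]
 [ 0.          0.          0.          1.        ]]
```

View pics/w7.png

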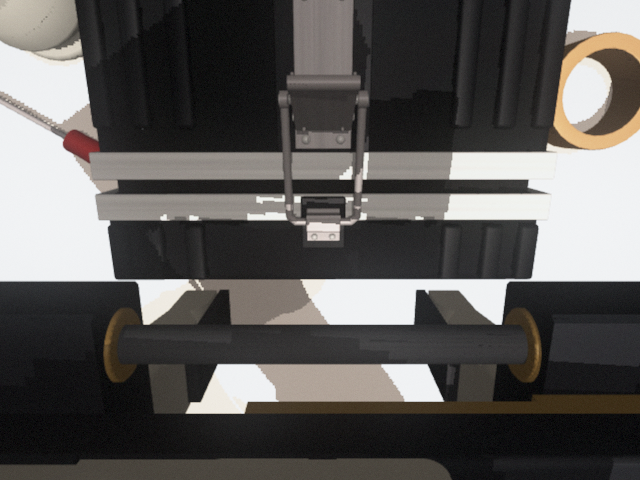

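View pics/s7.png

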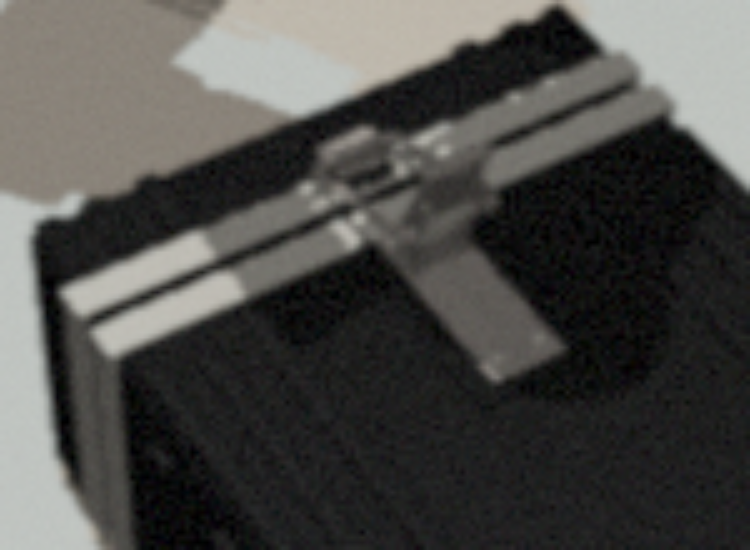

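```bash
python3 - <<'E'
from h import *
W=vision.get_calibration("wrist");W["pose"]=np.load("pics/w7.npy")
yaw=np.radians(3.35);cx=np.array([np.cos(yaw),np.sin(yaw),0]);piv=np.array([.5837,.1215,.197])
o,d=ray(W,324,82);ks=np.linspace(.1,.3,2001);P=o+ks[:,None]*d
X=(P-piv)@cx;Z=P[:,2]-.197;R=np.hypot(X,Z);
for i in np.where(np.diff(np.sign(R-.0566)))[0]: print(X[i],Z[i],np.arctan2(Z[i],X[i])-.1507)
print(X[R.argmin()],Z[R.argmin()],R.min())
for th in np.arange(1.1,-.01,-.1):
    x=45*np.cos(th)-8*np.sin(th)-9.5; z=45*np.sin(th)+8*np.cos(th)
    print(round(th,2),np.round([x,z],1),"world tcp",np.round(piv+cx*x/1e3+[0,0,z/1e3],4))
E
```

```text
0.01343594358979266 0.05498345400122612 1.1804296971717898
0.024195838151154267 -0.05109429599512083 -1.27922957816571
0.018815890870473518 0.0019445790030526156 0.01891610786469251
1.1 [ 3.8 43.7] world tcp [0.5875 0.1217 0.2407]
1.0 [ 8.1 42.2] world tcp [0.5918 0.122  0.2392]
0.9 [12.2 40.2] world tcp [0.5959 0.1222 0.2372]
0.8 [16.1 37.9] world tcp [0.5998 0.1224 0.2349]
0.7 [19.8 35.1] world tcp [0.6034 0.1227 0.2321]
0.6 [23.1 32. ] world tcp [0.6068 0.1229 0.229 ]
0.5 [26.2 28.6] world tcp [0.6098 0.123  0.2256]
0.4 [28.8 24.9] world tcp [0.6125 0.1232 0.2219]
0.3 [31.1 20.9] world tcp [0.6148 0.1233 0.2179]
0.2 [33.  16.8] world tcp [0.6167 0.1234 0.2138]
0.1 [34.5 12.5] world tcp [0.6181 0.1235 0.2095]
-0.0 [35.5  8. ] world tcp [0.6191 0.1236 0.205 ]
```

```bash
python3 -m handwheel '[[[0,0,0,0],[0.4,0,0,0],[0.6,0.02,-0.2,0],[0.6,0.03,-0.2,0],[0.15,0,-0.2,0],[0,0,-0.2,0],[0,0,0,0]]]' 0 15
```

```text
time_s: 10.4
tcp_pos: [0.5782, 0.1194, 0.2603]
eef_rot: [-73.9, 88.5, -160.9]
contact_force: [-0.7, -0.7, 0.2]
gripper_width: 0.0244
```

```bash
python3 -m handwheel '[[[-0.05,0.04,-0.2,0],[0,0,-0.15,0],[0,0,-0.05,0],[0,0,0,0]]]' 0 15
```

```text
time_s: 10.8
tcp_pos: [0.5746, 0.121, 0.2432]
eef_rot: [-73.9, 88.5, -160.8]
contact_force: [-0.2, -0.2, -0.7]
gripper_width: 0.0006
```

Closed fingertips are in front of the lever face; now push it along its arc, gently.

```bash
python3 -m handwheel '[[[0.08,0.005,-0.02,0],[0.08,0.005,-0.01,0],[0.08,0.005,0,0]]]'; python3 -m handwheel '[[[0.08,0.005,-0.01,0]]]'; python3 -m handwheel '[[[0.08,0.005,-0.03,0]]]'
```

```text
time_s: 11.1
tcp_pos: [0.5842, 0.1219, 0.2432]
eef_rot: [-75.2, 88.6, -162.0]
contact_force: [-3.6, -0.3, -1.8]
gripper_width: 0.0002
time_s: 11.2
tcp_pos: [0.5869, 0.122, 0.2425]
eef_rot: [-75.9, 88.5, -162.7]
contact_force: [-3.9, -0.7, -0.4]
gripper_width: 0.0004
time_s: 11.3
tcp_pos: [0.5902, 0.1222, 0.2414]
eef_rot: [-76.0, 88.5, -162.8]
contact_force: [-3.4, 0.6, 1.9]
gripper_width: 0.0008
```

```bash
python3 -m handwheel '[[[0.08,0.005,-0.06,0]]]'; python3 -m handwheel '[[[0.09,0.005,-0.06,0]]]'; python3 -m handwheel '[[[0.09,0.005,-0.07,0]]]'
```

```text
time_s: 11.4
tcp_pos: [0.5938, 0.1224, 0.2393]
eef_rot: [-75.8, 88.5, -162.7]
contact_force: [-3.3, 0.1, 3.4]
gripper_width: 0.0005
time_s: 11.5
tcp_pos: [0.5977, 0.1226, 0.2373]
eef_rot: [-75.5, 88.5, -162.4]
contact_force: [-4.8, 1.5, 4.9]
gripper_width: 0.0004
time_s: 11.6
tcp_pos: [0.6016, 0.1227, 0.2347]
eef_rot: [-75.4, 88.5, -162.2]
contact_force: [-6.0, 0.8, 4.5]
gripper_width: 0.0002
```

```bash
python3 -m handwheel '[[[0.08,0.005,-0.08,0]]]'; python3 -m handwheel '[[[0.08,0.005,-0.09,0]]]'; python3 -m handwheel '[[[0.07,0.005,-0.1,0]]]'
```

```text
time_s: 11.7
tcp_pos: [0.6053, 0.123, 0.2317]
eef_rot: [-75.2, 88.6, -162.1]
contact_force: [-3.5, -0.0, 5.0]
gripper_width: 0.0006
time_s: 11.8
tcp_pos: [0.609, 0.1232, 0.2282]
eef_rot: [-75.0, 88.6, -161.8]
contact_force: [-3.9, -0.3, 4.0]
gripper_width: 0.0003
time_s: 11.9
tcp_pos: [0.6123, 0.1234, 0.2241]
eef_rot: [-74.8, 88.6, -161.6]
contact_force: [-3.8, -0.3, 3.3]
gripper_width: 0.0002
```

```bash
python3 -m handwheel '[[[0.06,0.004,-0.1,0]]]'; python3 -m handwheel '[[[0.05,0.003,-0.1,0]]]'; python3 -m handwheel '[[[0.04,0.003,-0.1,0]]]'
```

```text
time_s: 12.0
tcp_pos: [0.6151, 0.1235, 0.2196]
eef_rot: [-74.6, 88.6, -161.4]
contact_force: [-2.6, -0.1, 1.2]
gripper_width: 0.0005
time_s: 12.1
tcp_pos: [0.6175, 0.1237, 0.2149]
eef_rot: [-74.5, 88.6, -161.4]
contact_force: [-0.7, -0.8, 0.9]
gripper_width: 0.0005
time_s: 12.2
tcp_pos: [0.6197, 0.1239, 0.2102]
eef_rot: [-74.3, 88.7, -161.1]
contact_force: [-0.0, -0.1, -0.1]
gripper_width: 0.0005
```

```bash
python3 -m handwheel '[[[0.01,0,-0.08,0]]]'; python3 -m handwheel '[[[0,0,-0.05,0]]]';  python3 -m handwheel '[[[0,0,-0.04,0]]]'
```

```text
time_s: 12.3
tcp_pos: [0.6206, 0.124, 0.2062]
eef_rot: [-74.1, 88.7, -161.0]
contact_force: [-0.4, -0.2, 0.1]
gripper_width: 0.0004
time_s: 12.4
tcp_pos: [0.6208, 0.1239, 0.205]
eef_rot: [-72.8, 88.7, -159.6]
contact_force: [-9.9, 0.9, 21.1]
gripper_width: 0.0006
time_s: 12.5
tcp_pos: [0.6208, 0.1239, 0.2051]
eef_rot: [-71.5, 88.7, -158.3]
contact_force: [-8.2, 0.8, 16.3]
gripper_width: 0.0003
```

```bash
python3 -m handwheel '[[[0,0,0.05,0],[0,0,0.4,0],[-0.5,0,1,0],[-0.8,0,0.9,0],[-0.8,0,0.5,0],[-0.8,0,0,0],[0,0,0,0]]]'; python3 - <<'E'
from h import *
import cv2
c=vision.get_calibration("wrist");np.save("pics/w8.npy",c["pose"])
cv2.imwrite("pics/w8.png",vision.capture("wrist"))
cv2.imwrite("pics/s8.png",cv2.resize(vision.capture("scene")[155:265,285:435],(750,550)))
E
```

```text
time_s: 13.2
tcp_pos: [0.5023, 0.1237, 0.3211]
eef_rot: [-72.4, 88.8, -159.3]
contact_force: [0.2, -0.6, 0.2]
gripper_width: 0.0008
```

View pics/w8.png

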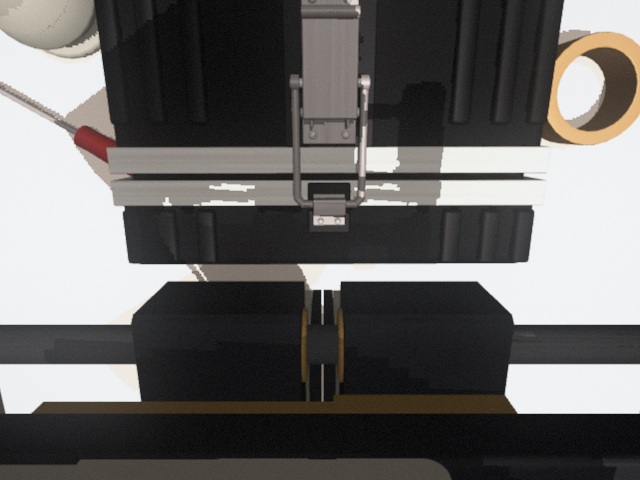

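View pics/s8.png

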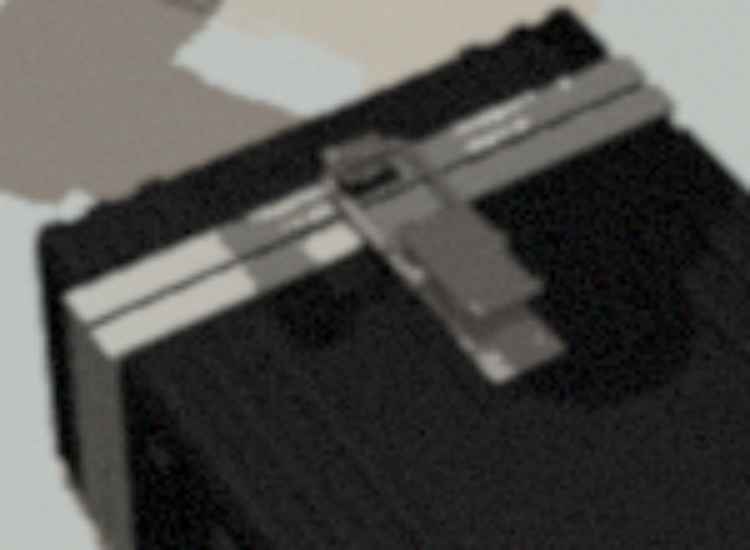

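```bash
python3 - <<'E'
from h import *
import cv2
W=vision.get_calibration("wrist")
yaw=np.radians(3.35);cx=np.array([np.cos(yaw),np.sin(yaw),0]);piv=np.array([.5837,.1215,.197])
for n in (7,8):
    im=cv2.imread(f"pics/w{n}.png",0);W["pose"]=np.load(f"pics/w{n}.npy")
    p=im[:,420:430].mean(1); r=[i for i in range(140,225) if p[i]<100]; g=[i for i in r if 170<=i<=200]
    g=[i for i in g if p[i]<90]; print(n,g, [round(1e3*float((onz(W,425,v,.18)-piv)@cx),1) for v in (g[0]-.5,g[-1]+.5)])
o=onz(W,331,11,.2055);print("tip x,z=flat",(o-piv)@cx)
print(readout.get_state()["contact_force"])
E
```

```text
7 [180, 181, 182, 183, 184, 185, 186, 187, 188, 189, 190, 191, 192, 193] [-40.1, -49.5]
8 [173, 174, 175, 176, 177, 178, 179] [-39.8, -44.7]
tip x,z=flat 0.055741662402786954
[ 1.39783978 -0.08112047 -0.49228339]
```

```bash
python3 - <<'E'
from plant import close_job
print(close_job())
E
```

```text
the job is handed in; nothing more can be done
None
```

The cover is latched: the lever lies flat and the cover is drawn in on its gasket. I handed the job in at about 13 s.

- **Hooking:** I gripped the loop behind its bar and brought the lever to its open stop. I then lowered the bar in front of the lip until it just touched the keeper's foot, raised it about 1 mm and drew it back under the lip.
- **Light pull:** I drew back until the wrist read about 12 to 15 N to the rear. That is roughly 10 to 12 N on the keeper after the latch's own 2 to 3 N. Then I let go and a picture showed the bar under the lip.
- **Closing:** I pushed the lever over with the closed fingertips, at about 7.5 N or less on the way down.

**Last checks**
- The lever tip measures 55.7 mm behind the pivot, against 56 for flat.
- The gap between case and cover went from 9.4 to 4.9 mm, about 0.026 rad of draw.
- The gripper was well clear of the latch. The lamp, tape and screwdriver were never approached and looked undisturbed.

**What came near a limit or disagreed**
- **Lever at its stop:** pressing it home peaked at about 23 N, close to the 25 N limit and more than the job needed.
- **Pull on the loop:** at the strongest pull there was also some sideways and vertical force, about 17 N in all against the limit of 20. These are readings at the end of each move, so brief higher values in between were not seen. I also held the loop with a grip set at 15 N.
- **Camera heights:** before I touched the latch the cameras read about 1.5 mm high, so I set the height by touch on the keeper's foot.

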